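# Load the bench shaker and lock the jars in with the retaining bar

## Task

Get the bench shaker going with the sample jars: first press its red brake pedal right down to its stop and let it come up, then take the leftover beaker out of the tray and stand it upright on the bare worktop, and stand every sample jar that is out on the bench upright in the tray. When they are all in, lay the retaining bar across the two end supports above the jars, handle up, centred and lying flat in both notches, and only then press the green start plunger right down to its stop and let it come up. Leave the calculator, timer and wash bottle where they are.

Things in the scene. Friction and masses are not known exactly. Their poses are not given: they have to be found in the camera images.
- shaker: white bench shaker, fixed to the worktop, base 170 x 270 mm, 45 mm high, turned a little from start to start. Origin on the worktop, z up, x away from the robot, y along the row of jars; the base reaches from x = -95 to +75 mm and y = -135 to +135 mm. All positions called 'in the shaker's frame' mean this frame
- tray (a point): centre of the flat black floor of the shaker's open tray, at (25, 0, 50) mm in the shaker's frame, axes as the shaker's. Inside it is 72 mm wide in x and 200 mm long in y; thin steel walls rise 18 mm above its floor. It takes three jars side by side along y, 60 mm apart
- seat_left (a point): middle of the seat on top of the left end support, at (25, 118, 142) mm in the shaker's frame. The support is an aluminium post, 64 mm wide in x and 16 mm thick in y; two cheeks 40 mm apart in x rise 10 mm above the seat and form its notch
- seat_right (a point): the same on the right end support, at (25, -118, 142) mm in the shaker's frame
- bar: retaining bar: flat aluminium bar 255 x 28 x 10 mm (y, x, z) with an orange upright grip on its middle, 16 mm thick in x, 74 mm long in y, its top 52 mm above the bar's underside; 220 g. Origin at the middle of the underside, y along the bar, z up; either way round will do. It starts flat on the worktop, grip up. Properly laid, its origin is midway between the two seats, 7 mm above the tallest jar
- beaker: empty pale plastic beaker with a rim, 57 mm across the rim, narrower below, 70 mm high; origin at the centre of its underside, z up. It starts standing in the shaker's tray; there is free worktop at the left front, about 0.4 m ahead and 0.5 m to the left of the robot. On the way keep in front of the monitor, whose screen is 0.53 m ahead of the robot, from 0.06 m right to 0.38 m left, up to 0.41 m high
- jar_blue: white screw-cap sample jar with blue cap, 46 mm diameter, 70 mm high (body 54 mm); origin at the centre of its underside, z up; it may be absent
- jar_amber: amber screw-cap sample jar with white cap, 50 mm diameter, 85 mm high (body 66 mm); origin at the centre of its underside, z up; it may be absent
- jar_red: white screw-cap sample jar with red cap, 52 mm diameter, 80 mm high (body 62 mm); origin at the centre of its underside, z up; it may be absent
- brake (a joint): angle of the brake pedal in rad: 0 up (at rest), 0.34 at its lower stop; sprung, about 2 N to start it and 7.5 N at the stop (pressed at brake_pad), and it comes up by itself when let go. Hinge along the shaker's y at x = -104, z = 42 mm in the shaker's frame; the pedal is a plate 56 mm wide that reaches 77 mm from the hinge toward the robot
- brake_pad (a point): the point to press on top of the pedal's red pad, 60 mm from its hinge, 48 mm above the worktop with the pedal up and about 27 mm with it at its stop; it is at (-164, 50) mm in the shaker's frame
- start (a joint): travel of the start plunger in m: 0 up (at rest), 0.012 at its lower stop; sprung, 2 N to start it and 8 N at the stop, and it comes up by itself when let go
- start_top (a point): top centre of the green mushroom head of the start plunger, 40 mm diameter, at (-64, -78) mm in the shaker's frame and 88 mm above the worktop when up; press straight down
- calculator: black calculator, 115 x 70 x 14 mm, lying at the right front; leave alone
- timer: white wedge-shaped bench timer, 52 x 62 x 34 mm, behind the work; leave alone
- wash_bottle: white wash bottle with red spout, 190 mm high, behind the shaker; leave alone

How it is judged:
On the way, in this order (a step that is already met when the one before it is completed fails the run):
1. the brake pedal is pressed down to its stop (past 0.31 rad) (value of joint brake above 0.31 rad), for 0.1 s.
2. the beaker stands on the worktop and every jar present stands in the tray (height (world z) of beaker between -0.008 and 0.008 m and angle between each of beaker, jar_blue, jar_amber, jar_red's own z axis and vertical below 0.1 rad and x of jar_blue in the frame of shaker between 0.005 and 0.045 m and y of jar_blue in the frame of shaker between -0.085 and 0.085 m and z of jar_blue in the frame of shaker between 0.044 and 0.056 m and x of jar_amber in the frame of shaker between 0.005 and 0.045 m and y of jar_amber in the frame of shaker between -0.085 and 0.085 m and z of jar_amber in the frame of shaker between 0.044 and 0.056 m and x of jar_red in the frame of shaker between 0.005 and 0.045 m and y of jar_red in the frame of shaker between -0.085 and 0.085 m and z of jar_red in the frame of shaker between 0.044 and 0.056 m), for 0.2 s.
3. the retaining bar lies in both notches above the jars (x of bar in the frame of shaker between 0.016 and 0.034 m and y of bar in the frame of shaker between -0.016 and 0.016 m and z of bar in the frame of shaker between 0.138 and 0.146 m and angle between the y axis of bar and the y axis of shaker, either way round below 0.1 rad and angle between bar's own z axis and vertical below 0.04 rad and x of jar_blue in the frame of shaker between 0.005 and 0.045 m and y of jar_blue in the frame of shaker between -0.085 and 0.085 m and z of jar_blue in the frame of shaker between 0.044 and 0.056 m and angle between each of jar_blue, jar_amber, jar_red's own z axis and vertical below 0.1 rad and x of jar_amber in the frame of shaker between 0.005 and 0.045 m and y of jar_amber in the frame of shaker between -0.085 and 0.085 m and z of jar_amber in the frame of shaker between 0.044 and 0.056 m and x of jar_red in the frame of shaker between 0.005 and 0.045 m and y of jar_red in the frame of shaker between -0.085 and 0.085 m and z of jar_red in the frame of shaker between 0.044 and 0.056 m), for 0.2 s.
4. the start plunger is pressed down to its stop (past 10.5 mm) (value of joint start above 0.0105 m), for 0.1 s.
At the end, for the whole second after the job is handed in: all jars present stand upright on the tray floor; the beaker stands upright on the bare worktop; the bar lies flat on both supports between their cheeks, within 16 mm of centred along its length and 4 mm of its seat's height; pedal and plunger are up again; all at rest (all of step 3 and height (world z) of beaker between -0.008 and 0.008 m and angle between beaker's own z axis and vertical below 0.1 rad and linear speed of each of jar_blue, jar_amber, jar_red, beaker, bar below 0.02 m/s and value of joint brake below 0.05 rad and value of joint start below 0.002 m); the robot touches nothing.
It fails at once if the calculator is shifted by more than 30 mm (distance of calculator from where it was at the start of the episode above 0.03 m).
It fails at once if the bench timer is shifted by more than 30 mm (distance of timer from where it was at the start of the episode above 0.03 m).
It fails at once if the wash bottle is shifted by more than 30 mm (distance of wash_bottle from where it was at the start of the episode above 0.03 m).
Of jar_blue, jar_amber, jar_red only 2 to 3 are there at a start; the rules pass over those that are not, and their reading is None.
At some moment in a run one of bar may be knocked a few centimetres aside while the robot is not near it.
It also fails if it takes over 208 s, if anything falls off the work surface, if the arm or the gripper's body presses on something with over 40 N, if the wrist force passes 120 N, or if a joint passes its speed limit or range.

## Robot

A 6-joint arm with a two-finger parallel gripper is mounted at the origin on a cart in front of the work surface, level with it; the furniture and walls round the work are solid. World frame = base frame: x ahead of the robot, y to its left, z up, the work surface at z = 0. Lengths are in m, angles in rad, forces in N, time in s.
With the tool pointing down it reaches from about 0.35 to 0.725 m from the base axis. Payload 4.3 kg.
Tool frame: the origin (TCP) lies at the centre of the arm's flange, where the gripper is bolted on; the fingertips stand arm.tip_extent ahead of it and the grasp point (between the pads) lies 155 mm ahead of it (arm.tip_extent is the distance from the TCP to the fingertips, in m); z points along the fingers, y is the line along which they close (so a half turn about z gives the same grasp; the last joint's range is limited). The gripper opens to 85 mm and grips with 20 to 120 N. Pads are 22 mm wide; open, the fingers measure 114 mm over their backs; the gripper's body (76 mm by 85 mm) begins 54 mm behind the grasp point. The pads swing forward as they close: fully open they stand 13 mm farther back than shut.
Start: joints at [1.042, 0.377, 0.081, 1.274, 0, 1.46], TCP at [0.234, 0.525, 0.405] pointing down, gripper open.
Joint ranges: [-2.72, 2.72], [-0.84, 1.66], [-1.02, 1.22], [-1.77, 2.12], [-1.37, 1.28], [-3.14, 3.14]. Speed limits (rad/s): [2.57, 2.57, 3.14, 3.14, 3.14, 3.14].

## Interface

Orientations are given as [roll, pitch, yaw] about the fixed x, y, z axes, in that order (R = Rz(yaw) Ry(pitch) Rx(roll)).
In Python, from workcell import arm gives the robot as it stands.
- The arm moves only by the tool play_rows, never from a script. Its argument "increments" is text: rows parted by semicolons, each of 5 numbers parted by spaces: the opening, from 0 (shut) to 1 (fully open), then the shift along the tool's x, y, z in units of 100 mm (1.0 is 100 mm), then the turn about the tool's z in units of 120 degrees (1.0 is 120 degrees). In form: grip dx dy dz spin; .... A call has 1 to 5 rows; each row shifts and turns the commanded pose from where the row before left it, along the tool's axes as they then stand; what a row does not reach is not made up. A row lasts 1/12 s, in which the tool goes at most 41.7 mm and 7.16 degrees, less where a joint would pass 70% of its speed; a pose out of reach is approached as far as the arm can. A call with a number of a shift or a turn outside -1 to 1 is refused whole. A call with a gripper value outside its range is refused whole. The fingers move at their own pace and stop on an object; "force" is the grip in N (left out, the last holds). Time passes only in rows, so rows that do not move let the fingers close. It gives the time, the measured TCP pose, the force, the opening and the grip force at its end, in the units of the state.
- arm.observe(): the state, without advancing time (a new reading comes with each control period).
- arm.read_camera(name): name is "scene" or "side" or "wrist"; returns (picture, depth): 400x640x3 uint8, blue, green, red; 400x640 float32, m along the optical axis (not along the pixel's ray), 0 where there is no reading.
- arm.calibration(name): a dict with "mtx" (3x3 intrinsics, pixels), "origin" and "attitude" of the camera in the world; the wrist camera has in their place "hand_eye" (4x4, takes a point from camera to tool coordinates, whose origin is the TCP and whose axes are the flange's). Camera axes: x right, y up, looking along -z (the intrinsics and any distortion apply to the point x, -y, -z); pixel columns grow to the right and rows downward; lengths in m; the calibration is good to about 2 mm. The wrist camera is an equidistant fisheye: a pixel r from the principal point sees the ray r / f radians off the axis. A picture is of the moment at which its call begins: read the wrist's pose just before it. calibration takes no time and is no camera call.
- arm.close_job(): hands the job in; it is judged then, once.
The state is a dict: "time": time; "joints": joint angles; "joint_vel": joint speeds; "effort": joint torques, N m; "ee_pos": TCP position; "tcp_rot": TCP orientation; "force": force on the tool from outside, world axes, zero at the start; "moment": the same for the moment, N m; "opening": finger opening in m; "finger_force": force on a finger pad.
Only numpy, scipy, OpenCV 4.12 (cv2) and the standard library are available. Lean on these libraries where they do the work, as an engineer would, in place of code of your own. Each camera call takes 0.05 s, during which the arm holds its last target. There are 200 camera calls.

## Working session

There is one attempt and no reset: what is moved stays moved. The work goes in short steps, Python scripts to look and compute and a tool call to move; the robot and the scene stay as the last step left them, time stands still between calls to the robot, and variables do not carry over. Pictures are saved under pics/ and viewed, at most 14 in all, crops included, and the job is handed in when it is done.

Besides the shell and the picture viewer there is one more tool, called after "Call:" as name(argument=value, ...) on one line, values as JSON. play_rows: Moves the arm, as the interface text tells. Its arguments: {"type":"object","properties":{"increments":{"type":"string"},"force":{"type":"number"}},"required":["increments"]}

```bash
ls; mkdir -p pics
cat > h.py <<'E'
import numpy as np, cv2
from workcell import arm
from scipy.spatial.transform import Rotation as R
def cloud(name):
    s=arm.observe(); im,d=arm.read_camera(name); c=arm.calibration(name); K=np.array(c['mtx'])
    v,u=np.mgrid[0:400,0:640].astype(float)
    x=(u-K[0,2])/K[0,0]; y=(v-K[1,2])/K[1,1]
    if name=='wrist':
        r=np.hypot(x,y)+1e-9; t=np.tan(np.minimum(r,1.5))/r; x=x*t;y=y*t
    P=np.stack([x*d,-y*d,-d],-1)
    if name=='wrist':
        H=np.array(c['hand_eye']); P=P@H[:3,:3].T+H[:3,3]
        Rm=rot(s['tcp_rot']); P=P@Rm.T+np.array(s['ee_pos'])
    else:
        P=P@rot(c['attitude']).T+np.array(c['origin'])
    P[d<=0]=np.nan
    return im,P,d
def rot(a):
    a=np.array(a); return a if a.shape==(3,3) else R.from_euler('xyz',a).as_matrix()
E
python3 - <<'E'
from h import *
print(arm.observe(), arm.tip_extent)
for n in ['scene','side','wrist']:
    c=arm.calibration(n); print(n,c)
    im,P,d=cloud(n); cv2.imwrite(f'pics/{n}0.png',im); np.save(n+'0.npy',P)
E
```

```text
pics
{'time': 0.0, 'joints': array([ 1.04170051e+00,  3.78081635e-01,  7.96116616e-02,  1.27438659e+00,
       -4.68455143e-06,  1.46047612e+00]), 'joint_vel': array([ 0.00146508,  0.00108112, -0.00058116, -0.00023758, -0.00080044,
       -0.00016908]), 'effort': array([-9.95285081e-04, -4.63606238e+01,  2.69875592e+01,  2.08614796e-02,
       -2.34989302e-04,  5.57940339e-06]), 'ee_pos': array([0.23367097, 0.525047  , 0.40374439]), 'tcp_rot': array([-3.13954443e+00, -2.22168637e-04,  2.72281682e+00]), 'force': array([-0.33287256,  0.68870486, -0.2913905 ]), 'moment': array([ 0.01654673, -0.01070345,  0.00176179]), 'finger_force': 0.0, 'opening': 0.0850831427637902} 0.1734
scene {'mtx': array([[457.56456619,   0.        , 321.26873989],
       [  0.        , 457.56456619, 202.05714393],
       [  0.        ,   0.        ,   1.        ]]), 'origin': array([-0.6542608 ,  0.09557464,  1.04798943]), 'attitude': array([ 0.91036128,  0.01872868, -1.62589884])}
side {'mtx': array([[410.85120882,   0.        , 331.80975926],
       [  0.        , 410.85120882, 204.78668343],
       [  0.        ,   0.        ,   1.        ]]), 'origin': array([-0.3859656 , -0.18059778,  0.96663319]), 'attitude': array([ 0.85323376,  0.01695217, -1.39219373])}
wrist {'mtx': array([[309.70691629,   0.        , 317.86126691],
       [  0.        , 309.70691629, 195.16996844],
       [  0.        ,   0.        ,   1.        ]]), 'hand_eye': array([[ 4.90138618e-04,  9.62864762e-01,  2.69983722e-01,
         6.73088765e-02],
       [ 9.99999876e-01, -4.49510484e-04, -2.12311884e-04,
        -7.71842947e-04],
       [-8.30671184e-05,  2.69983793e-01, -9.62864863e-01,
         3.13070962e-02],
       [ 0.00000000e+00,  0.00000000e+00,  0.00000000e+00,
         1.00000000e+00]])}
```

View pics/scene0.png

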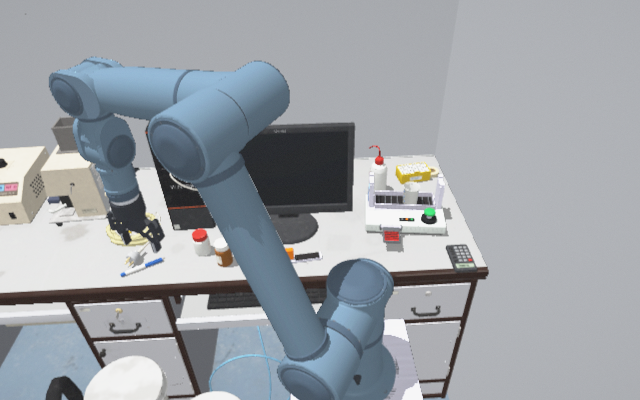

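View pics/side0.png

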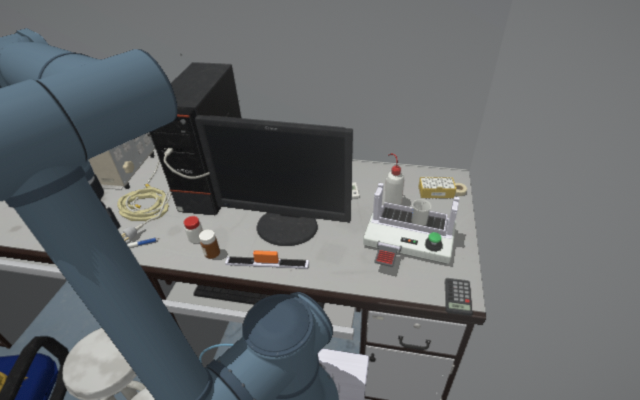

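Scene: red jar (201,242), amber jar (223,252), bar under the arm. Side: red (193,229), amber (209,243), bar grip (266,257), pedal (386,257), green plunger (434,240), beaker (421,211). No blue jar is visible.

```bash
cat > m.py <<'E'
from h import *
def blob(im,P,lo,hi,box,zr):
    h=cv2.cvtColor(im,cv2.COLOR_BGR2HSV); m=cv2.inRange(h,np.array(lo),np.array(hi))>0
    b=np.zeros_like(m); b[box[1]:box[3],box[0]:box[2]]=1
    m&=b&(P[...,2]>zr[0])&(P[...,2]<zr[1]); return P[m]
def rect(p):
    (c,sz,a)=cv2.minAreaRect((p[:,:2]*1000).astype(np.float32)); return np.round(c,1),np.round(sz,1),round(a,1)
E
python3 - <<'E'
from m import *
np.set_printoptions(precision=4,suppress=True)
im=cv2.imread('pics/side0.png');P=np.load('side0.npy')
def show(n,p):
    print(n,len(p),'med',np.median(p,0),'min',np.percentile(p,2,axis=0),'max',np.percentile(p,98,axis=0),rect(p) if len(p)>5 else '')
show('green',blob(im,P,(40,80,60),(85,255,255),(420,225,450,255),(.05,.12)))
show('pedal',blob(im,P,(0,120,60),(12,255,255),(370,245,402,272),(.01,.08)))
show('grip',blob(im,P,(3,150,120),(20,255,255),(245,245,290,270),(.01,.08)))
show('redcap',blob(im,P,(0,130,60),(12,255,255),(180,212,205,232),(.03,.12)))
h,w=im.shape[:2]
def z(n,box,zr):
    q=P[box[1]:box[3],box[0]:box[2]].reshape(-1,3); q=q[(q[:,2]>zr[0])&(q[:,2]<zr[1])]; show(n,q)
z('redtop',(180,210,206,245),(.074,.09))
z('ambtop',(196,226,222,262),(.079,.095))
z('bar',(222,250,312,272),(.006,.02))
z('base',(355,200,470,262),(.04,.048))
z('postL',(365,180,390,235),(.145,.16))
z('postR',(440,190,470,245),(.145,.16))
z('beaker',(408,195,435,225),(.112,.125))
z('calc',(440,270,480,315),(.008,.02))
z('wash',(380,150,410,210),(.08,.25))
h=cv2.cvtColor(im,cv2.COLOR_BGR2HSV)
q=P[(P[...,2]>.02)&(P[...,2]<.3)&(cv2.inRange(h,np.array((95,120,60)),np.array((125,255,255)))>0)]; print('blue',len(q),np.median(q,0) if len(q) else '')
cv2.imwrite('pics/crop.png',np.hstack([cv2.resize(im[160:310,345:485],(560,600))]))
E
```

```text
green 103 med [ 0.5072 -0.3149  0.087 ] min [ 0.4953 -0.3303  0.0752] max [ 0.5271 -0.2982  0.0916] (array([ 512.9, -314.7]), array([33.5, 36.8]), 78.8)
pedal 146 med [ 0.4387 -0.1763  0.0496] min [ 0.4201 -0.1962  0.0458] max [ 0.4586 -0.1554  0.0535] (array([ 439.9, -176.8]), array([42.6, 43.9]), 79.9)
grip 245 med [0.3916 0.1782 0.04  ] min [0.3852 0.1462 0.0171] max [0.4013 0.2126 0.0563] (array([393.9, 180.3]), array([16.6, 69.9]), 5.0)
redcap 142 med [0.457  0.4379 0.0815] min [0.4421 0.4209 0.0669] max [0.4806 0.4587 0.0849] (array([462.2, 440. ]), array([40. , 42.4]), 72.4)
redtop 213 med [0.4516 0.4321 0.0825] min [0.3874 0.3629 0.0745] max [0.4836 0.4633 0.0883] (array([439.4, 407.5]), array([135.3,  45.9]), 55.2)
ambtop 148 med [0.407  0.3643 0.0864] min [0.3868 0.3448 0.0793] max [0.4283 0.3852 0.0905] (array([408.5, 365.3]), array([43.8, 45.2]), 74.0)
bar 596 med [0.3931 0.1759 0.0119] min [0.373  0.0593 0.0064] max [0.4211 0.3034 0.0169] (array([407. , 181.9]), array([ 83.4, 266.2]), 9.3)
base 1280 med [ 0.5264 -0.2157  0.0461] min [ 0.4432 -0.3771  0.0409] max [ 0.6113 -0.1109  0.0479] (array([ 534.5, -238.9]), array([271.3, 246.4]), 83.3)
postL 47 med [ 0.6197 -0.1314  0.1515] min [ 0.5974 -0.1419  0.1454] max [ 0.6576 -0.1215  0.1558] (array([ 628.4, -132.5]), array([16. , 63.9]), 81.1)
postR 58 med [ 0.5937 -0.3647  0.1517] min [ 0.5637 -0.3756  0.1454] max [ 0.6244 -0.3557  0.1557] (array([ 596.5, -365.5]), array([15.8, 65.9]), 82.3)
beaker 101 med [ 0.6193 -0.2694  0.1175] min [ 0.5828 -0.2959  0.1124] max [ 0.638  -0.2437  0.1242] (array([ 608.5, -268. ]), array([55.4, 57.2]), 53.2)
calc 854 med [ 0.361  -0.3875  0.0131] min [ 0.3107 -0.4207  0.009 ] max [ 0.4209 -0.3542  0.0175] (array([ 366.3, -387.9]), array([ 70.4, 118.6]), 89.5)
wash 410 med [ 0.7391 -0.1754  0.1188] min [ 0.6288 -0.2068  0.0823] max [ 0.7814 -0.1379  0.1851] (array([ 714.2, -173.2]), array([ 67., 190.]), 85.2)
blue 0
```

View pics/crop.png

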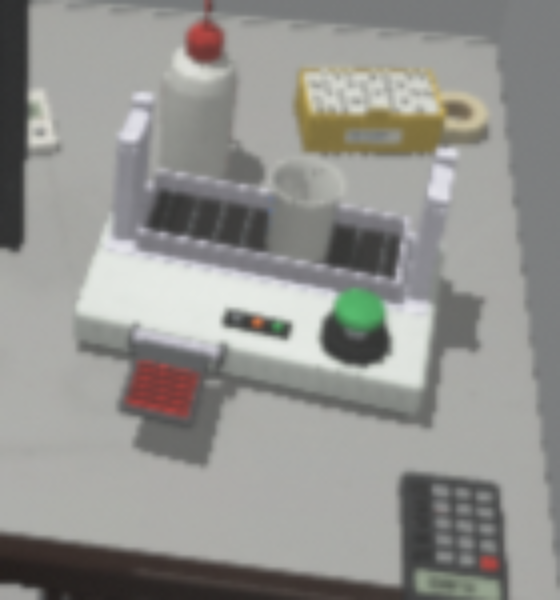

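View pics/wrist0.png

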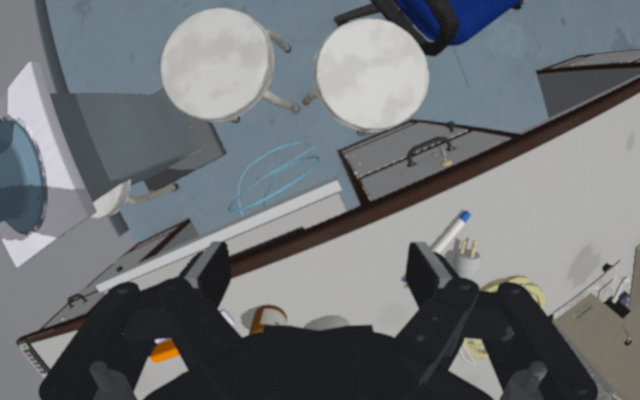

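Two jars are on the bench (red and amber); the blue one is absent. The crop shows the beaker in the tray (305,215), pedal (160,390) and green plunger (358,310). The wrist view shows nothing new. The posts give shaker origin ≈ (587.7, -245.6) mm and yaw ≈ -0.136. With that pose, the green head's predicted position matches the measured one within 1 mm. I'll align the tool to the shaker axes and go to the pedal.

Call:
play_rows(increments="0 0 0 0 -0.045; 0 0 0 0 -0.045; 0 0 0 0 -0.045; 0 0 0 0 0", force=30)

```text
time: 0.48
ee_pos: [0.2338, 0.5252, 0.4043]
tcp_rot: [-3.141, -0.0, 3.007]
force: [-0.1, -0.6, -0.7]
opening: 0.0384
finger_force: 0.0
```

Call:
play_rows(increments="0 -0.15 -0.33 0 0; 0 -0.15 -0.33 0 0; 0 -0.15 -0.33 0 0; 0 -0.15 -0.33 0 0; 0 -0.15 -0.33 0 0")

```text
time: 0.9
ee_pos: [0.2857, 0.3501, 0.4045]
tcp_rot: [-3.141, 0.0, 3.004]
force: [0.9, -0.1, 0.2]
opening: -0.0002
finger_force: 0.0
```

Call:
play_rows(increments="0 -0.15 -0.33 0 0; 0 -0.15 -0.33 0 0; 0 -0.15 -0.33 0 0; 0 -0.15 -0.33 0 0; 0 -0.15 -0.33 0 0")

```text
time: 1.32
ee_pos: [0.3376, 0.1764, 0.4047]
tcp_rot: [3.141, 0.0, 3.003]
force: [1.8, 0.2, 0.2]
opening: -0.0
finger_force: 0.0
```

Call:
play_rows(increments="0 -0.15 -0.33 0 0; 0 -0.15 -0.33 0 0; 0 -0.15 -0.33 0 0; 0 -0.15 -0.33 0 0; 0 -0.15 -0.33 0 0")

```text
time: 1.73
ee_pos: [0.3895, 0.0026, 0.4048]
tcp_rot: [3.141, 0.0, 3.003]
force: [-0.3, 0.2, -0.1]
opening: 0.0006
finger_force: 0.0
```

Call:
play_rows(increments="0 -0.15 -0.33 0 0; 0 -0.15 -0.33 0 0; 0 -0.15 -0.33 0 0; 0 -0.15 -0.33 0 0; 0 0 0 0 0")

```text
time: 2.15
ee_pos: [0.4328, -0.1396, 0.4045]
tcp_rot: [-3.139, 0.002, 2.997]
force: [2.1, -0.0, -0.4]
opening: 0.0
finger_force: 0.0
```

```bash
cat > st.py <<'E'
from h import *
TH=-0.136; O=np.array([.5877,-.2456]); A=np.array([[np.cos(TH),-np.sin(TH)],[np.sin(TH),np.cos(TH)]])
def sh(p): p=np.asarray(p); return np.c_[(p[...,:2]-O)@A, p[...,2]] if p.ndim>1 else np.r_[(p[:2]-O)@A,p[2]]
def st():
    s=arm.observe(); r=s['tcp_rot']
    print('t',round(s['time'],2),'shk mm',np.round(sh(s['ee_pos'])*1000,1),'world',np.round(np.array(s['ee_pos'])*1000,1),'yawerr',round((r[2]-(np.pi+TH)+np.pi)%(2*np.pi)-np.pi,4),'tilt',np.round([abs(r[0])-np.pi,r[1]],4),'F',np.round(s['force'],1),'open',round(s['opening'],4))
if __name__=='__main__': st()
E
python3 st.py
```

```text
t 2.15 shk mm [-167.8   84.   404.5] world [ 432.8 -139.6  404.5] yawerr -0.0087 tilt [-0.003   0.0023] F [ 2.1 -0.  -0.4] open 0.0
```

Call:
play_rows(increments="0 -0.04 -0.34 0 0; 0 0 0 0.4 0; 0 0 0 0.4 0; 0 0 0 0.4 0; 0 0 0 0.4 0")

```text
time: 2.57
ee_pos: [0.4303, -0.1686, 0.2434]
tcp_rot: [-3.141, 0.001, 3.003]
force: [0.8, -0.3, -0.3]
opening: -0.0001
finger_force: 0.0
```

Call:
play_rows(increments="0 0 0 0.1 0; 0 0 0 0.1 0; 0 0 0 0.1 0; 0 0 0 0.1 0; 0 0 0 0 0")

```text
time: 2.98
ee_pos: [0.43, -0.168, 0.2037]
tcp_rot: [3.14, -0.002, 3.004]
force: [-1.9, 1.6, 6.5]
opening: -0.0002
finger_force: 3.0
```

Call:
play_rows(increments="0 0 0 0.05 0; 0 0 0 0.05 0; 0 0 0 0 0; 0 0 0 0 0")

```text
time: 3.32
ee_pos: [0.4307, -0.1681, 0.1985]
tcp_rot: [3.141, 0.002, 3.005]
force: [-9.4, 7.0, 36.4]
opening: -0.0
finger_force: 19.1
```

```bash
python3 st.py
```

```text
t 3.32 shk mm [-166.1   55.5  198.5] world [ 430.7 -168.1  198.5] yawerr -0.001 tilt [-0.0006  0.0019] F [-9.4  7.  36.4] open -0.0
```

Pedal is at its stop (36 N). Up and over to the beaker.

Call:
play_rows(increments="0 0 0 -0.35 0; 0 0 0 -0.35 0; 1 0 0 -0.35 0; 1 -0.3 -0.1 -0.2 0; 1 -0.3 -0.1 0 0")

```text
time: 3.73
ee_pos: [0.4884, -0.1969, 0.3258]
tcp_rot: [-3.139, 0.008, 3.004]
force: [0.7, -0.1, -0.1]
opening: 0.0356
finger_force: 0.0
```

Call:
play_rows(increments="1 -0.3 -0.1 0 0; 1 -0.3 -0.1 0 0; 1 -0.3 -0.15 0 0; 1 -0.4 -0.2 0 0; 1 0 0 0 0")

```text
time: 4.15
ee_pos: [0.6112, -0.2707, 0.317]
tcp_rot: [-3.14, 0.003, 3.003]
force: [0.1, -0.5, -1.2]
opening: 0.0852
finger_force: 0.0
```

Run:
```python
from st import *
st()
im,P,d=cloud('wrist'); cv2.imwrite('pics/w1.png',im); 
Q=sh(P.reshape(-1,3)); 
def f(n,b,zr):
    q=Q[(Q[:,0]>b[0])&(Q[:,0]<b[1])&(Q[:,1]>b[2])&(Q[:,1]<b[3])&(Q[:,2]>zr[0])&(Q[:,2]<zr[1])]
    if len(q)<10: print(n,len(q));return
    print(n,len(q),np.round(np.percentile(q,[1,50,99],axis=0)*1000,1).tolist())
f('beaker top',(-.02,.07,-.08,.04),(.112,.13))
f('postL',(-.03,.08,.1,.14),(.14,.16)); f('postR',(-.03,.08,-.14,-.1),(.14,.16))
s=arm.observe();
```

```text
t 4.15 shk mm [ 26.7 -21.7 317. ] world [ 611.2 -270.7  317. ] yawerr -0.0028 tilt [-0.0016  0.0027] F [ 0.1 -0.5 -1.2] open 0.0852
beaker top 2060 [[-3.0, -47.3, 112.3], [34.0, -19.3, 118.5], [52.2, 8.0, 121.0]]
postL 2041 [[-5.1, 109.9, 140.1], [24.3, 115.8, 142.4], [55.6, 125.8, 152.4]]
postR 2540 [[-5.0, -124.4, 140.2], [20.9, -115.6, 142.1], [52.5, -108.8, 152.5]]
```

View pics/w1.png

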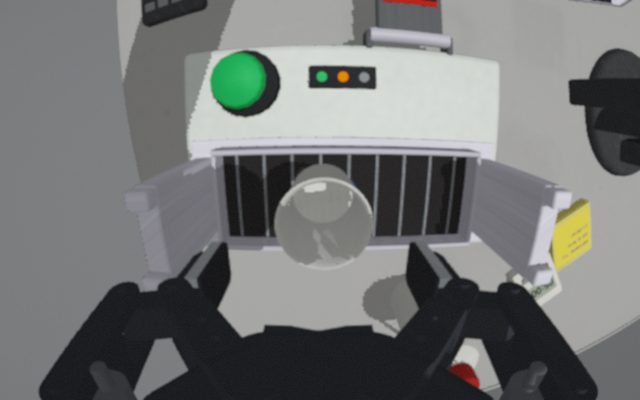

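Wrist view: beaker (323,222) sits between the fingers, tray and posts as expected. Descend and grip.

Call:
play_rows(increments="1 0.02 0.02 0.2 0; 1 0 0 0.22 0; 1 0 0 0.22 0; 0 0 0 0 0; 0 0 0 0 0", force=25)

```text
time: 4.62
ee_pos: [0.6029, -0.2637, 0.2551]
tcp_rot: [3.14, -0.004, 3.005]
force: [-0.6, -1.1, 0.5]
opening: 0.0639
finger_force: 0.0
```

Call:
play_rows(increments="0 0 0 0 0; 0 0 0 0 0; 0 0 0 0 0; 0 0 0 0 0; 0 0 0 0 0")

```text
time: 5.03
ee_pos: [0.6047, -0.2651, 0.2569]
tcp_rot: [-3.141, 0.002, 3.005]
force: [-0.7, 0.6, 2.5]
opening: 0.0559
finger_force: 26.7
```

Call:
play_rows(increments="0 0 0 -0.1 0; 0 0 0 -0.2 0; 0 0 0 -0.3 0; 0 0 0 -0.3 0; 0 0 0 -0.3 0")

```text
time: 5.45
ee_pos: [0.604, -0.2647, 0.3775]
tcp_rot: [3.141, -0.0, 3.005]
force: [0.3, -0.5, -0.4]
opening: 0.0553
finger_force: 26.7
```

```bash
python3 st.py
```

```text
t 5.45 shk mm [ 18.8 -16.7 377.5] world [ 604.  -264.7  377.5] yawerr -0.0001 tilt [-0.0002 -0.0002] F [ 0.3 -0.5 -0.4] open 0.0553
```

Run:
```python
import numpy as np
P=np.load('side0.npy').reshape(-1,3)
for c in [(.40,-.06),(.42,-.05),(.4,.5),(.36,.52)]:
    q=P[np.hypot(P[:,0]-c[0],P[:,1]-c[1])<.06]; print(c,len(q),np.percentile(q[:,2],[0,5,50,95,100]).round(4) if len(q) else '')
q=P[(abs(P[:,1]+.06)<.02)&(abs(P[:,2])<.01)]; print(q[:,0].min(),q[:,0].max())
```

```text
(0.4, -0.06) 1342 [-0.1623 -0.1535  0.0011  0.0046  0.0072]
(0.42, -0.05) 1139 [-0.1623 -0.1527  0.0012  0.0046  0.0072]
(0.4, 0.5) 1676 [-0.7685 -0.6741 -0.1366  0.0044  0.0587]
(0.36, 0.52) 2186 [-0.7455 -0.5896 -0.1362  0.004   0.0082]
0.07645573559551805 0.9940544031997484
```

Run:
```python
import numpy as np
P=np.load('side0.npy').reshape(-1,3)
for y in [-.06,-.1,.35]:
    q=P[(abs(P[:,1]-y)<.02)]
    for x in np.arange(.28,.5,.02):
        w=q[abs(q[:,0]-x)<.01]; print(y,round(x,2),len(w),(abs(w[:,2])<.012).sum(), w[:,2].max().round(3) if len(w) else '')
```

```text
-0.06 0.28 11 0 -0.144
-0.06 0.3 165 17 0.004
-0.06 0.32 217 104 0.006
-0.06 0.34 147 76 0.006
-0.06 0.36 143 78 0.007
-0.06 0.38 138 71 0.005
-0.06 0.4 74 67 0.007
-0.06 0.42 70 70 0.006
-0.06 0.44 64 64 0.007
-0.06 0.46 60 60 0.006
-0.06 0.48 62 62 0.005
-0.1 0.28 1 0 -0.143
-0.1 0.3 113 19 0.001
-0.1 0.32 174 98 0.005
-0.1 0.34 108 80 0.006
-0.1 0.36 117 74 0.006
-0.1 0.38 105 76 0.007
-0.1 0.4 79 77 0.006
-0.1 0.42 61 61 0.007
-0.1 0.44 65 65 0.007
-0.1 0.46 66 66 0.006
-0.1 0.48 62 62 0.009
0.35 0.28 2 0 -0.139
0.35 0.3 137 6 0.001
0.35 0.32 207 99 0.006
0.35 0.34 148 71 0.008
0.35 0.36 140 67 0.006
0.35 0.38 188 65 0.089
0.35 0.4 212 41 0.091
0.35 0.42 87 24 0.091
0.35 0.44 39 36 0.088
0.35 0.46 47 47 0.008
0.35 0.48 49 49 0.007
```

Call:
play_rows(increments="0 0.3 0.1 0 0; 0 0.3 0.2 0 0; 0 0.3 0.25 0 0; 0 0.3 0.25 0 0; 0 0.3 0.25 0 0")

```text
time: 5.87
ee_pos: [0.4686, -0.1395, 0.3764]
tcp_rot: [3.142, 0.001, 3.005]
force: [0.5, 0.7, -0.8]
opening: 0.0556
finger_force: 26.7
```

Call:
play_rows(increments="0 0.3 0.3 0 0; 0 0.29 0.33 0 0; 0 0 0 0.35 0; 0 0 0 0.35 0; 0 0 0 0.35 0")

```text
time: 6.28
ee_pos: [0.422, -0.072, 0.2715]
tcp_rot: [-3.141, 0.005, 3.007]
force: [0.3, -1.5, -2.0]
opening: 0.0556
finger_force: 26.7
```

Call:
play_rows(increments="0 0 0 0.25 0; 0 0 0 0.15 0; 0 0 0 0.1 0; 0 0 0 0 0; 0 0 0 0 0")

```text
time: 6.7
ee_pos: [0.4218, -0.0726, 0.221]
tcp_rot: [3.141, -0.001, 3.005]
force: [-0.1, 0.3, -0.1]
opening: 0.0555
finger_force: 26.8
```

Run:
```python
from st import *
st()
im,P,d=cloud('wrist'); cv2.imwrite('pics/w2.png',im)
im,P,d=cloud('side'); cv2.imwrite('pics/s2.png',cv2.resize(im[150:320,230:490],(780,510)))
```

```text
t 6.7 shk mm [-187.8  149.   221. ] world [421.8 -72.6 221. ] yawerr -0.0001 tilt [-0.0002 -0.0005] F [-0.1  0.3 -0.1] open 0.0555
```

View pics/s2.png

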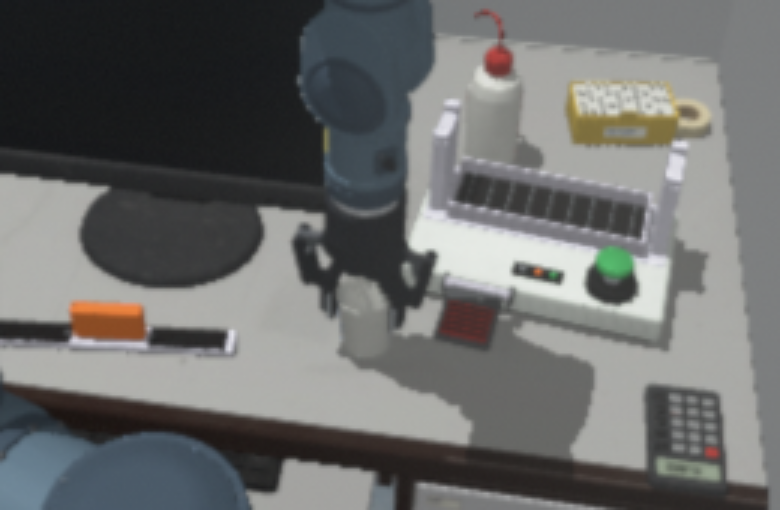

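Beaker (360,320 in the crop) is held upright just above bare worktop. Lower until contact.

Call:
play_rows(increments="0 0 0 0.05 0; 0 0 0 0.04 0; 0 0 0 0.03 0; 0 0 0 0 0; 0 0 0 0 0")

```text
time: 7.22
ee_pos: [0.4216, -0.0725, 0.2085]
tcp_rot: [3.141, -0.001, 3.006]
force: [-0.1, 0.2, -1.3]
opening: 0.0556
finger_force: 26.8
```

Call:
play_rows(increments="0 0 0 0.02 0; 0 0 0 0 0; 0 0 0 0 0")

```text
time: 7.47
ee_pos: [0.422, -0.0726, 0.2068]
tcp_rot: [-3.142, 0.0, 3.006]
force: [-0.4, 0.4, 0.2]
opening: 0.0551
finger_force: 26.8
```

Call:
play_rows(increments="0 0 0 0.02 0; 0 0 0 0 0; 1 0 0 0 0; 1 0 0 0 0; 1 0 0 0 0")

```text
time: 7.88
ee_pos: [0.4217, -0.0725, 0.2046]
tcp_rot: [3.141, -0.0, 3.006]
force: [-1.0, 0.5, -0.5]
opening: 0.0852
finger_force: 0.0
```

Call:
play_rows(increments="1 0 0 0 0; 1 0 0 -0.2 0; 1 0 0 -0.4 0; 1 0 0 -0.4 0; 1 0 0 -0.4 0")

```text
time: 8.3
ee_pos: [0.421, -0.0723, 0.3457]
tcp_rot: [3.141, -0.002, 3.006]
force: [0.1, -0.6, -0.6]
opening: 0.0852
finger_force: 0.0
```

Run:
```python
from st import *
st()
im,P,d=cloud('wrist'); 
q=P.reshape(-1,3); q=q[(np.hypot(q[:,0]-.42,q[:,1]+.07)<.06)&(q[:,2]>.03)&(q[:,2]<.1)]
print(len(q),np.percentile(q,[1,50,99],axis=0).round(4))
```

```text
t 8.3 shk mm [-188.7  149.1  345.7] world [421.  -72.3 345.7] yawerr -0.0 tilt [-0.0005 -0.0022] F [ 0.1 -0.6 -0.6] open 0.0852
2044 [[ 0.4008 -0.1039  0.0307]
 [ 0.442  -0.0782  0.061 ]
 [ 0.4554 -0.0497  0.0709]]
```

Beaker stands at about (0.427,-0.077), top at 0.071, as it should. Now to the amber jar.

Call:
play_rows(increments="1 0.06 0.39 0 0; 1 0.06 0.39 0 0; 1 0.06 0.39 0 0; 1 0.06 0.39 0 0; 1 0.06 0.39 0 0")

```text
time: 8.77
ee_pos: [0.418, 0.1264, 0.3445]
tcp_rot: [3.142, -0.0, 3.005]
force: [1.8, 0.0, 0.2]
opening: 0.0857
finger_force: 0.0
```

Call:
play_rows(increments="1 0.06 0.39 0 0; 1 0.06 0.39 0 0; 1 0.06 0.39 0 0; 1 0.06 0.39 0 0; 1 0.06 0.39 0 0")

```text
time: 9.18
ee_pos: [0.4146, 0.324, 0.3443]
tcp_rot: [-3.141, -0.0, 3.006]
force: [1.5, -0.7, 0.1]
opening: 0.0856
finger_force: 0.0
```

Call:
play_rows(increments="1 0.12 0.42 0 0; 1 0 0 0 0; 1 0 0 0 0")

```text
time: 9.43
ee_pos: [0.4086, 0.365, 0.3439]
tcp_rot: [-3.141, -0.0, 3.01]
force: [0.2, -0.2, -0.1]
opening: 0.0854
finger_force: 0.0
```

```bash
cat > jars.py <<'E'
from st import *
st()
im,P,d=cloud('wrist'); cv2.imwrite('pics/wj.png',im)
Q=P.reshape(-1,3); c=sh(np.array(arm.observe()['ee_pos']))
for n,p,zr in [('amber',(.4085,.3653),(.080,.092)),('red',(.462,.440),(.074,.088))]:
    q=Q[(np.hypot(Q[:,0]-p[0],Q[:,1]-p[1])<.042)&(Q[:,2]>zr[0])&(Q[:,2]<zr[1])]
    if len(q)<20: print(n,len(q)); continue
    m,r=cv2.minEnclosingCircle((q[:,:2]*1000).astype(np.float32)); m=np.array(m)/1000
    s=sh(np.r_[m,0]); print(n,len(q),'world',m.round(4),'r',round(r,1),'z',np.median(q[:,2]).round(4),'tool dx,dy units',((c-s)*[1,-1,1])[:2].round(4)*10)
E
python3 jars.py
```

```text
t 9.43 shk mm [-260.2  580.7  343.9] world [408.6 365.  343.9] yawerr 0.004 tilt [-0.0007 -0.0005] F [ 0.2 -0.2 -0.1] open 0.0854
amber 2560 world [0.4101 0.3667] r 23.0 z 0.0845 tool dx,dy units [-0.008  0.033]
red 1211 world [0.4649 0.4444] r 23.7 z 0.0795 tool dx,dy units [-0.445  0.877]
```

View pics/wj.png

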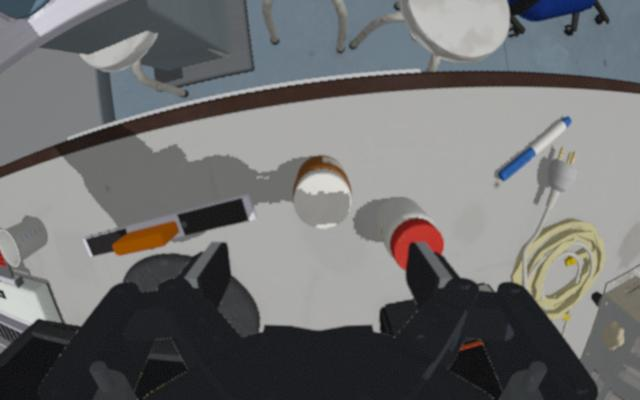

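Wrist view: amber cap (322,195) is between the fingers, red cap (415,240) is clear of them. Descend and grip amber.

Call:
play_rows(increments="1 0 0.03 0.35 0; 1 0 0 0.35 0; 1 0 0 0.35 0; 1 0 0 0.29 0; 1 0 0 0 0")

```text
time: 9.9
ee_pos: [0.4072, 0.3623, 0.205]
tcp_rot: [-3.133, -0.008, 3.003]
force: [-0.6, -0.8, -1.1]
opening: 0.0853
finger_force: 0.0
```

Call:
play_rows(increments="0 0 0 0 0; 0 0 0 0 0; 0 0 0 0 0; 0 0 0 0 0; 0 0 0 0 0", force=35)

```text
time: 10.32
ee_pos: [0.411, 0.3668, 0.2135]
tcp_rot: [3.139, 0.004, 3.005]
force: [-0.2, -0.5, 7.5]
opening: 0.0481
finger_force: 35.9
```

Call:
play_rows(increments="0 0 0 -0.1 0; 0 0 0 -0.2 0; 0 0 0 -0.35 0; 0 0 0 -0.4 0; 0 0 0 -0.4 0")

```text
time: 10.73
ee_pos: [0.4091, 0.3658, 0.358]
tcp_rot: [-3.141, -0.001, 3.006]
force: [0.7, 0.5, -2.5]
opening: 0.0479
finger_force: 37.0
```

```bash
python3 st.py
```

```text
t 10.73 shk mm [-259.9  581.6  358. ] world [409.1 365.8 358. ] yawerr 0.0001 tilt [-0.0002 -0.0006] F [ 0.7  0.5 -2.5] open 0.0479
```

Call:
play_rows(increments="0 0 0 -0.4 0; 0 -0.08 -0.38 0 0; 0 -0.08 -0.38 0 0; 0 -0.08 -0.38 0 0; 0 -0.08 -0.38 0 0")

```text
time: 11.15
ee_pos: [0.4204, 0.21, 0.3974]
tcp_rot: [3.14, 0.002, 3.007]
force: [0.7, -0.4, -0.5]
opening: 0.048
finger_force: 37.0
```

Call:
play_rows(increments="0 -0.08 -0.38 0 0; 0 -0.08 -0.38 0 0; 0 -0.08 -0.38 0 0; 0 -0.08 -0.38 0 0; 0 -0.08 -0.38 0 0")

```text
time: 11.57
ee_pos: [0.4341, 0.0159, 0.3971]
tcp_rot: [3.141, 0.002, 3.006]
force: [0.9, 0.9, -2.2]
opening: 0.0476
finger_force: 37.0
```

Call:
play_rows(increments="0 -0.08 -0.38 0 0; 0 -0.08 -0.38 0 0; 0 -0.08 -0.38 0 0; 0 -0.08 -0.38 0 0; 0 -0.08 -0.06 0 0")

```text
time: 11.98
ee_pos: [0.4525, -0.1492, 0.397]
tcp_rot: [-3.138, 0.002, 2.999]
force: [-0.4, 0.2, -0.9]
opening: 0.0481
finger_force: 37.1
```

Call:
play_rows(increments="0 -0.35 0 0 0; 0 -0.35 0 0 0; 0 -0.35 0 0 0; 0 -0.35 0 0 0; 0 -0.33 0 0 0")

```text
time: 12.4
ee_pos: [0.6258, -0.1675, 0.3967]
tcp_rot: [3.141, 0.001, 3.006]
force: [0.0, -0.7, -1.1]
opening: 0.0479
finger_force: 37.1
```

Call:
play_rows(increments="0 0 0 0 0; 0 0 0 0 0")

```text
time: 12.57
ee_pos: [0.6256, -0.1675, 0.3949]
tcp_rot: [3.141, -0.001, 3.007]
force: [-0.4, 0.4, -1.8]
opening: 0.0479
finger_force: 37.1
```

```bash
python3 st.py
```

```text
t 12.57 shk mm [ 27.   82.5 394.9] world [ 625.6 -167.5  394.9] yawerr 0.0009 tilt [-0.0005 -0.0009] F [-0.4  0.4 -1.8] open 0.0479
```

Call:
play_rows(increments="0 0.02 -0.39 0 0; 0 0 0 0.3 0; 0 0 0 0.35 0; 0 0 0 0.35 0; 0 0 0 0.18 0")

```text
time: 12.98
ee_pos: [0.6143, -0.2052, 0.2748]
tcp_rot: [3.14, -0.005, 3.005]
force: [-1.7, 0.2, -2.4]
opening: 0.048
finger_force: 37.2
```

Call:
play_rows(increments="0 0 0 0 0; 0 0 0 0 0; 0 0 0 0.04 0; 0 0 0 0.04 0; 0 0 0 0 0")

```text
time: 13.4
ee_pos: [0.6174, -0.2063, 0.2711]
tcp_rot: [-3.141, 0.003, 3.006]
force: [-0.1, 1.1, -2.3]
opening: 0.0478
finger_force: 37.2
```

Call:
play_rows(increments="0 0 0 0.02 0; 0 0 0 0 0; 0 0 0 0 0")

```text
time: 13.65
ee_pos: [0.6171, -0.2062, 0.268]
tcp_rot: [-3.142, 0.0, 3.006]
force: [0.2, 0.9, -1.1]
opening: 0.0479
finger_force: 37.2
```

```bash
python3 st.py
```

```text
t 13.65 shk mm [ 23.8  43.  268. ] world [ 617.1 -206.2  268. ] yawerr -0.0 tilt [-0.      0.0005] F [ 0.2  0.9 -1.1] open 0.0479
```

Call:
play_rows(increments="0 0 0 0.02 0; 0 0 0 0 0; 0 0 0 0.02 0; 0 0 0 0 0; 0 0 0 0 0")

```text
time: 14.07
ee_pos: [0.617, -0.2062, 0.2636]
tcp_rot: [3.141, -0.0, 3.006]
force: [-0.1, -0.7, -1.0]
opening: 0.0477
finger_force: 37.2
```

Call:
play_rows(increments="0 0 0 0.02 0; 0 0 0 0 0; 0 0 0 0.02 0; 0 0 0 0 0; 0 0 0 0 0")

```text
time: 14.48
ee_pos: [0.617, -0.2061, 0.2635]
tcp_rot: [-3.141, 0.003, 3.006]
force: [-6.7, 2.9, 19.1]
opening: 0.0482
finger_force: 39.2
```

Contact (19 N). Release, rise, retreat and travel to the red jar.

Call:
play_rows(increments="0 0 0 -0.02 0; 1 0 0 0 0; 1 0 0 0 0; 1 0 0 0 0; 1 0 0 0 0")

```text
time: 14.9
ee_pos: [0.6169, -0.2062, 0.2611]
tcp_rot: [3.141, -0.001, 3.006]
force: [-1.3, -1.1, -0.2]
opening: 0.0851
finger_force: 0.0
```

Call:
play_rows(increments="1 0 0 -0.1 0; 1 0 0 -0.3 0; 1 0 0 -0.4 0; 1 0 0 -0.4 0; 1 0 0 0 0")

```text
time: 15.32
ee_pos: [0.6186, -0.2069, 0.3917]
tcp_rot: [-3.138, 0.014, 3.006]
force: [0.9, 0.8, 1.3]
opening: 0.0852
finger_force: 0.0
```

Run:
```python
from st import *
st()
im,P,d=cloud('wrist'); Q=sh(P.reshape(-1,3))
q=Q[(np.hypot(Q[:,0]-.025,Q[:,1]-.043)<.045)&(Q[:,2]>.08)&(Q[:,2]<.145)]
t=q[q[:,2]>.128]; print(len(t),np.percentile(t,[1,50,99],axis=0).round(4).tolist())
```

```text
t 15.32 shk mm [ 25.4  42.5 391.7] world [ 618.6 -206.9  391.7] yawerr -0.0 tilt [-0.004  0.014] F [0.9 0.8 1.3] open 0.0852
2678 [[0.0009, 0.0218, 0.1309], [0.0214, 0.0422, 0.1345], [0.043, 0.0633, 0.136]]
```

Call:
play_rows(increments="1 0.35 0 0 0; 1 0.35 0 0 0; 1 0.35 0 0 0; 1 0.35 0 0 0; 1 0.35 0 0 0")

```text
time: 15.78
ee_pos: [0.4417, -0.1819, 0.3807]
tcp_rot: [3.141, -0.001, 3.006]
force: [0.6, -0.6, -0.1]
opening: 0.0853
finger_force: 0.0
```

Call:
play_rows(increments="1 0.35 0.1 0 0; 1 0.35 0.39 0 0; 1 0.2 0.39 0 0; 1 0 0.39 0 0; 1 0 0.39 0 0")

```text
time: 16.2
ee_pos: [0.3819, -0.0155, 0.3813]
tcp_rot: [3.141, -0.001, 3.003]
force: [2.5, -0.0, 0.6]
opening: 0.0852
finger_force: 0.0
```

Call:
play_rows(increments="1 0 0.39 0 0; 1 0 0.39 0 0; 1 0 0.39 0 0; 1 0 0.39 0 0; 1 0 0.39 0 0")

```text
time: 16.62
ee_pos: [0.4095, 0.1784, 0.3813]
tcp_rot: [-3.141, -0.001, 3.006]
force: [0.9, -0.3, 0.1]
opening: 0.0854
finger_force: 0.0
```

Call:
play_rows(increments="1 0 0.39 0 0; 1 0 0.39 0 0; 1 0 0.39 0 0; 1 0 0.39 0 0; 1 0 0.39 0 0")

```text
time: 17.03
ee_pos: [0.4361, 0.3716, 0.3809]
tcp_rot: [-3.141, -0.001, 3.006]
force: [0.4, -0.7, 0.9]
opening: 0.0857
finger_force: 0.0
```

Call:
play_rows(increments="1 0 0.38 0 0; 1 -0.2 0.1 0.2 0; 1 -0.2 0 0.2 0; 1 0 0 0 0; 1 0 0 0 0")

```text
time: 17.45
ee_pos: [0.4826, 0.4113, 0.339]
tcp_rot: [-3.138, -0.004, 3.005]
force: [-0.7, -0.2, 0.1]
opening: 0.0854
finger_force: 0.0
```

```bash
python3 jars.py; cp side0.npy /tmp
python3 - <<'E'
from m import *
im,P,d=cloud('side')
g=blob(im,P,(3,150,120),(20,255,255),(200,230,400,330),(.005,.08)); print('grip',len(g),rect(g))
E
```

```text
t 17.45 shk mm [-193.2  636.6  339. ] world [482.6 411.3 339. ] yawerr -0.0008 tilt [-0.0034 -0.0039] F [-0.7 -0.2  0.1] open 0.0854
amber 0
red 2869 world [0.4658 0.4446] r 23.7 z 0.0795 tool dx,dy units [0.21  0.306]
grip 237 (array([439.6, 162.1]), array([15.8, 72.1]), 5.6)
```

Amber stands in the tray (top 0.1345). The bar has been knocked to about (0.44, 0.162). Grasp red.

Call:
play_rows(increments="1 0.21 0.31 0 0; 1 0 0 0.35 0; 1 0 0 0.35 0; 1 0 0 0.35 0; 1 0 0 0.24 0")

```text
time: 17.97
ee_pos: [0.4648, 0.4449, 0.2113]
tcp_rot: [-3.141, -0.001, 3.006]
force: [-1.0, -0.6, -0.6]
opening: 0.0854
finger_force: 0.0
```

Call:
play_rows(increments="1 0 0 0 0; 1 0 0 0 0; 0 0 0 0 0; 0 0 0 0 0; 0 0 0 0 0")

```text
time: 18.38
ee_pos: [0.4672, 0.4461, 0.2156]
tcp_rot: [3.138, 0.003, 3.005]
force: [-0.4, -0.5, 0.5]
opening: 0.0517
finger_force: 0.6
```

Call:
play_rows(increments="0 0 0 0 0; 0 0 0 0 0; 0 0 0 0 0")

```text
time: 18.63
ee_pos: [0.4672, 0.446, 0.2159]
tcp_rot: [3.138, 0.003, 3.005]
force: [-1.2, -1.5, 6.6]
opening: 0.0498
finger_force: 35.7
```

Call:
play_rows(increments="0 0 0 -0.2 0; 0 0 0 -0.4 0; 0 0 0 -0.4 0; 0 0 0 -0.4 0; 0 0 0 -0.4 0")

```text
time: 19.05
ee_pos: [0.4658, 0.4451, 0.3959]
tcp_rot: [3.14, 0.001, 3.005]
force: [1.0, 0.2, -1.4]
opening: 0.05
finger_force: 37.3
```

```bash
python3 st.py
```

```text
t 19.05 shk mm [-214.4  667.8  395.9] world [465.8 445.1 395.9] yawerr -0.0001 tilt [-0.0013  0.0012] F [ 1.   0.2 -1.4] open 0.05
```

Call:
play_rows(increments="0 0.2 -0.2 0 0; 0 0.2 -0.33 0 0; 0 0 -0.39 0 0; 0 0 -0.39 0 0; 0 0 -0.39 0 0")

```text
time: 19.47
ee_pos: [0.4025, 0.2811, 0.394]
tcp_rot: [3.14, 0.002, 3.007]
force: [1.1, -1.0, -0.2]
opening: 0.0498
finger_force: 37.3
```

Call:
play_rows(increments="0 0 -0.39 0 0; 0 0 -0.39 0 0; 0 0 -0.39 0 0; 0 0 -0.39 0 0; 0 0 -0.39 0 0")

```text
time: 19.88
ee_pos: [0.3763, 0.0876, 0.3939]
tcp_rot: [3.141, 0.003, 3.006]
force: [0.9, -0.8, -2.2]
opening: 0.0499
finger_force: 37.3
```

Call:
play_rows(increments="0 0 -0.39 0 0; 0 0 -0.39 0 0; 0 0 -0.39 0 0; 0 0 -0.39 0 0; 0 0 -0.39 0 0")

```text
time: 20.3
ee_pos: [0.3498, -0.1058, 0.3941]
tcp_rot: [-3.141, 0.003, 3.005]
force: [1.7, 0.2, -1.9]
opening: 0.0496
finger_force: 37.3
```

Call:
play_rows(increments="0 -0.1 -0.36 0 0; 0 -0.2 -0.34 0 0; 0 -0.25 -0.3 0 0; 0 -0.35 -0.05 0 0; 0 -0.35 0 0 0")

```text
time: 20.72
ee_pos: [0.4608, -0.2278, 0.3939]
tcp_rot: [-3.14, 0.002, 3.0]
force: [-0.0, 0.1, -0.8]
opening: 0.0498
finger_force: 37.3
```

Call:
play_rows(increments="0 -0.35 0 0 0; 0 -0.35 0 0 0; 0 -0.35 0 0 0; 0 -0.35 0 0 0; 0 -0.1 0 0 0")

```text
time: 21.13
ee_pos: [0.6125, -0.2457, 0.3924]
tcp_rot: [-3.141, 0.003, 3.007]
force: [0.5, 0.5, -1.6]
opening: 0.05
finger_force: 37.3
```

Call:
play_rows(increments="0 0 0 0 0; 0 0 0 0 0")

```text
time: 21.3
ee_pos: [0.609, -0.2453, 0.393]
tcp_rot: [-3.141, 0.0, 3.006]
force: [-0.5, -0.6, -1.4]
opening: 0.0498
finger_force: 37.3
```

```bash
python3 st.py
```

```text
t 21.3 shk mm [ 21.    3.1 393. ] world [ 609.  -245.3  393. ] yawerr 0.0004 tilt [-0.0002  0.0002] F [-0.5 -0.6 -1.4] open 0.0498
```

Call:
play_rows(increments="0 -0.03 -0.23 0 0; 0 0 -0.23 0 0; 0 0 0 0.35 0; 0 0 0 0.35 0; 0 0 0 0.35 0")

```text
time: 21.72
ee_pos: [0.6043, -0.2921, 0.2888]
tcp_rot: [-3.14, 0.003, 3.004]
force: [-0.6, 0.2, -1.2]
opening: 0.0502
finger_force: 37.4
```

Call:
play_rows(increments="0 0 0 0.1 0; 0 0 0 0.05 0; 0 0 0 0 0; 0 0 0 0.02 0; 0 0 0 0 0")

```text
time: 22.13
ee_pos: [0.6063, -0.2918, 0.2734]
tcp_rot: [-3.14, 0.004, 3.006]
force: [-0.5, -0.5, -1.6]
opening: 0.0498
finger_force: 37.4
```

Call:
play_rows(increments="0 0 0 0.02 0; 0 0 0 0 0; 0 0 0 0 0")

```text
time: 22.38
ee_pos: [0.6058, -0.2914, 0.2695]
tcp_rot: [-3.141, 0.001, 3.006]
force: [0.0, -0.4, -0.3]
opening: 0.0499
finger_force: 37.4
```

Call:
play_rows(increments="0 0 0 0.02 0; 0 0 0 0 0; 0 0 0 0 0")

```text
time: 22.63
ee_pos: [0.6055, -0.2913, 0.2665]
tcp_rot: [3.141, -0.0, 3.006]
force: [0.6, -0.9, -0.6]
opening: 0.0502
finger_force: 37.4
```

```bash
python3 st.py
```

```text
t 22.63 shk mm [ 23.8 -42.8 266.5] world [ 605.5 -291.3  266.5] yawerr -0.0 tilt [-0.0003 -0.0004] F [ 0.6 -0.9 -0.6] open 0.0502
```

Call:
play_rows(increments="0 0 0 0.02 0; 0 0 0 0 0; 0 0 0 0.01 0; 0 0 0 0 0; 0 0 0 0 0")

```text
time: 23.05
ee_pos: [0.6058, -0.2914, 0.266]
tcp_rot: [-3.141, 0.003, 3.006]
force: [-1.8, 1.6, 9.2]
opening: 0.0499
finger_force: 38.3
```

Contact. Release with a partial opening, since amber's neighbouring side is close.

Call:
play_rows(increments="0.8 0 0 0 0; 0.8 0 0 0 0; 0.8 0 0 0 0; 0.8 0 0 0 0; 0.8 0 0 -0.05 0")

```text
time: 23.47
ee_pos: [0.6051, -0.2911, 0.2673]
tcp_rot: [3.141, -0.002, 3.005]
force: [-0.4, -0.3, -1.0]
opening: 0.0681
finger_force: 0.0
```

Call:
play_rows(increments="0.8 0 0 -0.2 0; 0.8 0 0 -0.4 0; 0.8 0 0 -0.4 0; 1 0 0 -0.3 0; 1 0.1 0.2 0 0")

```text
time: 23.88
ee_pos: [0.6004, -0.2738, 0.4074]
tcp_rot: [-3.134, 0.015, 3.002]
force: [0.2, 0.0, 1.0]
opening: 0.0852
finger_force: 0.0
```

Call:
play_rows(increments="1 0.1 0.2 0 0; 1 0 0 0 0; 1 0 0 0 0")

```text
time: 24.13
ee_pos: [0.5909, -0.2481, 0.3992]
tcp_rot: [-3.141, 0.0, 3.007]
force: [0.1, -0.4, -0.1]
opening: 0.0854
finger_force: 0.0
```

Run:
```python
from st import *
from m import blob,rect
st()
im,P,d=cloud('wrist'); cv2.imwrite('pics/w5.png',im); Q=sh(P.reshape(-1,3))
for n,y,z0 in [('amber',.043,.130),('red',-.043,.125)]:
    q=Q[(np.hypot(Q[:,0]-.025,Q[:,1]-y)<.045)&(Q[:,2]>z0)&(Q[:,2]<.14)]
    print(n,len(q),np.percentile(q,[1,50,99],axis=0).round(4).tolist())
im,P,d=cloud('side')
g=blob(im,P,(3,150,120),(20,255,255),(200,230,400,330),(.005,.08)); print('grip',len(g),rect(g))
for c in [(.427,-.077)]:
    q=P.reshape(-1,3); q=q[(np.hypot(q[:,0]-c[0],q[:,1]-c[1])<.05)&(q[:,2]>.06)]; print('beaker',len(q),np.percentile(q,[1,50,99],axis=0).round(4).tolist())
q=P.reshape(-1,3); q=q[(abs(q[:,0]-.44)<.05)&(abs(q[:,1]-.165)<.17)&(q[:,2]>.006)&(q[:,2]<.016)]; print('bar',len(q),rect(q))
cv2.imwrite('pics/s5.png',cv2.resize(im[150:320,230:490],(780,510)))
```

```text
t 24.13 shk mm [  3.5  -2.1 399.2] world [ 590.9 -248.1  399.2] yawerr 0.0013 tilt [-0.0002  0.0001] F [ 0.1 -0.4 -0.1] open 0.0854
amber 2246 [[0.0006, 0.0209, 0.1313], [0.021, 0.0415, 0.1345], [0.0429, 0.0633, 0.1359]]
red 2335 [[0.0007, -0.0662, 0.1264], [0.0217, -0.0444, 0.1295], [0.0449, -0.0233, 0.131]]
grip 250 (array([440.7, 163.1]), array([19.8, 70.8]), 5.8)
beaker 126 [[0.399, -0.1045, 0.06], [0.4384, -0.0758, 0.0683], [0.455, -0.0498, 0.0748]]
bar 454 (array([440.8, 116. ]), array([237.4,  98.3]), 88.4)
```

View pics/s5.png

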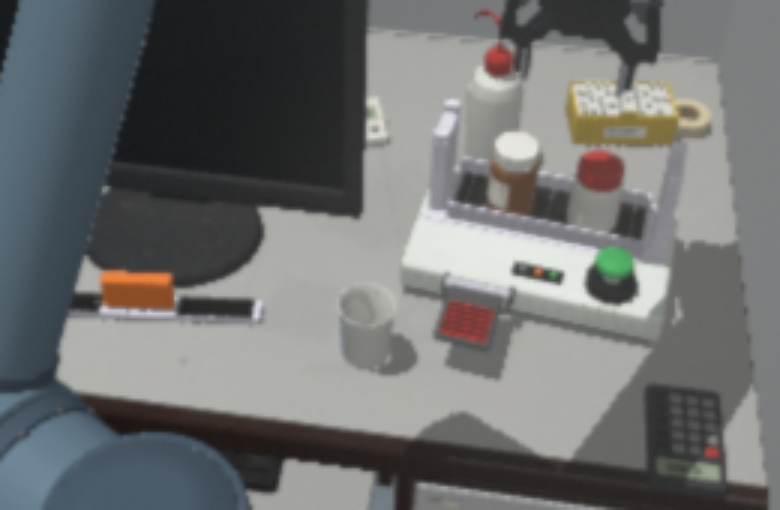

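Both jars stand in the tray (amber top 0.1345, red top 0.1295), beaker is upright, and the bar lies at (170,295 in the crop), in front of the monitor foot. Retreat and turn the tool for the bar.

Call:
play_rows(increments="1 0.35 0 0 0; 1 0.37 0 0 0; 1 0.37 0 0 0; 1 0.37 0 0 0; 1 0.37 0 0 0")

```text
time: 24.65
ee_pos: [0.4084, -0.2246, 0.3981]
tcp_rot: [-3.141, -0.001, 3.005]
force: [-0.4, -0.9, 1.4]
opening: 0.0853
finger_force: 0.0
```

Call:
play_rows(increments="1 0.3 0 0 0.05; 1 0.2 0 0 0.055; 1 0 0 0 0.055; 1 0 0 0 0.055; 1 0 0 0 0.055")

```text
time: 25.07
ee_pos: [0.3603, -0.2161, 0.3988]
tcp_rot: [-3.141, 0.0, 2.433]
force: [0.1, -0.4, -0.8]
opening: 0.0858
finger_force: 0.0
```

Call:
play_rows(increments="1 0 0 0 0.055; 1 0 0 0 0.055; 1 0 0 0 0.055; 1 0 0 0 0.055; 1 0 0 0 0.055")

```text
time: 25.48
ee_pos: [0.3608, -0.2163, 0.3986]
tcp_rot: [-3.141, -0.0, 1.857]
force: [0.5, -0.2, 0.6]
opening: 0.0856
finger_force: 0.0
```

Call:
play_rows(increments="1 0 0 0 0.055; 1 0 0 0 0.035; 1 0 0 0 0; 1 0 0 0 0")

```text
time: 25.82
ee_pos: [0.3608, -0.216, 0.3986]
tcp_rot: [-3.141, -0.0, 1.677]
force: [-0.5, -0.2, -0.2]
opening: 0.0854
finger_force: 0.0
```

```bash
cat >> st.py <<'E'
def to(x,y,yaw=None):
    s=arm.observe(); w=s['tcp_rot'][2]; d=np.array([x,y])-np.array(s['ee_pos'])[:2]
    print('tool units dx,dy',round(10*(d@[np.cos(w),np.sin(w)]),3),round(10*(d@[np.sin(w),-np.cos(w)]),3),'spin',None if yaw is None else round(-((yaw-w+np.pi)%(2*np.pi)-np.pi)/(2*np.pi/3),4))
E
sed -i '/^if __name__/d' st.py; echo "if __name__=='__main__': st()" >> st.py
python3 -c "
from st import *
st(); print(arm.observe()['tcp_rot']); to(.43,.06,1.672)"
```

```text
t 25.82 shk mm [-228.8   -1.4  398.6] world [ 360.8 -216.   398.6] yawerr -1.3288 tilt [-0.0002 -0.0001] F [-0.5 -0.2 -0.2] open 0.0854
[-3.14141774e+00 -6.66543436e-05  1.67675951e+00]
tool units dx,dy 2.671 0.98 spin 0.0023
```

Call:
play_rows(increments="1 0.36 0.12 0 0; 1 0.36 0.12 0 0; 1 0.36 0.12 0 0; 1 0.36 0.12 0 0; 1 0.36 0.12 0 0")

```text
time: 26.23
ee_pos: [0.4017, -0.0288, 0.3989]
tcp_rot: [3.141, 0.0, 1.676]
force: [0.6, -0.7, -0.3]
opening: 0.0853
finger_force: 0.0
```

Call:
play_rows(increments="1 0.36 0.12 0 0; 1 0.36 0.12 0 0; 1 0.2 0.1 0 0; 1 0 0 0 0; 1 0 0 0 0")

```text
time: 26.65
ee_pos: [0.426, 0.0657, 0.3986]
tcp_rot: [-3.141, 0.0, 1.68]
force: [-0.1, -0.8, 0.6]
opening: 0.0853
finger_force: 0.0
```

```bash
cat > bar.py <<'E'
from st import *
from m import rect
st(); im,P,d=cloud('wrist'); cv2.imwrite('pics/wb.png',im)
h=cv2.cvtColor(im,cv2.COLOR_BGR2HSV); m=(cv2.inRange(h,np.array((3,150,90)),np.array((20,255,255)))>0)
g=P[m&(P[...,2]>.046)&(P[...,2]<.057)]; print('griptop',len(g),rect(g),np.median(g[:,2]).round(4))
c=np.median(g[:,:2],0); u=np.linalg.svd(g[:,:2]-g[:,:2].mean(0),full_matrices=False)[2][0]
q=P.reshape(-1,3); e=(q[:,:2]-c); q=q[(abs(e@u)<.15)&(abs(e@[u[1],-u[0]])<.04)&(q[:,2]>.0065)&(q[:,2]<.0135)]; print('bartop',len(q),rect(q))
print('svd',u, np.arctan2(u[1],u[0])-np.pi/2)
E
python3 bar.py
```

```text
t 26.65 shk mm [-202.4  286.5  398.6] world [426.   65.7 398.6] yawerr -1.3261 tilt [-0.0003  0.0004] F [-0.1 -0.8  0.6] open 0.0853
griptop 979 (array([442.8, 165. ]), array([14.5, 72.6]), 5.3) 0.0511
bartop 3680 (array([457.3, 155.7]), array([ 52.9, 231.5]), 6.3)
svd [ 0.09744176 -0.99524123] -3.043996026158297
```

View pics/wb.png

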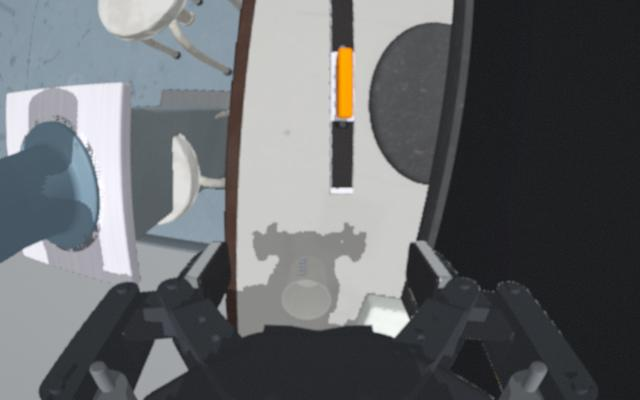

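Wrist view: grip (345,85), bar (342,60–190), monitor foot disc right next to it (edge x≈370), beaker (305,300). Check the foot's height where the finger will go down.

Run:
```python
from st import *
im,P,d=cloud('wrist'); q=P.reshape(-1,3)
for x in np.arange(.456,.535,.006):
    w=q[(abs(q[:,0]-x)<.003)&(abs(q[:,1]-.165)<.02)]; print(round(x,3),len(w),np.percentile(w[:,2],[5,50,95]).round(4) if len(w) else '')
to(.443,.165,1.668)
```

```text
0.456 68 [-0.001   0.0086  0.0351]
0.462 157 [-0.002  -0.0006  0.0008]
0.468 167 [-0.0019 -0.0004  0.0008]
0.474 181 [-0.0015 -0.0003  0.0036]
0.48 219 [0.0033 0.0103 0.0137]
0.486 183 [0.0124 0.014  0.0154]
0.492 176 [0.0132 0.0144 0.0155]
0.498 169 [0.0131 0.0144 0.0156]
0.504 170 [0.0133 0.0145 0.0157]
0.51 165 [0.013  0.0144 0.0156]
0.516 176 [0.013  0.0144 0.0156]
0.522 164 [0.013  0.0144 0.0156]
0.528 166 [0.0132 0.0144 0.0156]
0.534 823 [0.0139 0.1003 0.1154]
tool units dx,dy 0.982 0.278 spin 0.0038
```

Call:
play_rows(increments="0.6 0.33 0.1 0 0.004; 0.6 0.33 0.1 0 0; 0.6 0.32 0.08 0 0; 0.6 0 0 0.3 0; 0.6 0 0 0.35 0")

```text
time: 27.17
ee_pos: [0.446, 0.1658, 0.3355]
tcp_rot: [3.134, -0.001, 1.668]
force: [-0.2, -0.6, -0.8]
opening: 0.0514
finger_force: 0.0
```

Call:
play_rows(increments="0.6 0 0 0.35 0; 0.6 0 0 0.35 0; 0.6 0 0 0.2 0; 0.6 0 0 0 0; 0.6 0 0 0 0")

```text
time: 27.58
ee_pos: [0.4434, 0.164, 0.2432]
tcp_rot: [-3.139, 0.0, 1.665]
force: [0.3, 0.5, 1.4]
opening: 0.051
finger_force: 0.0
```

```bash
python3 -c "
from st import *
st(); to(.443,.165,1.668)"; python3 bar.py
```

```text
t 27.58 shk mm [-198.5  386.2  243.2] world [443.4 164.  243.2] yawerr -1.3402 tilt [-0.003   0.0005] F [0.3 0.5 1.4] open 0.051
tool units dx,dy 0.011 -0.003 spin -0.0013
t 27.58 shk mm [-198.5  386.2  243.2] world [443.4 164.  243.2] yawerr -1.3402 tilt [-0.003   0.0005] F [0.3 0.5 1.4] open 0.051
griptop 3040 (array([443.1, 165.3]), array([15.9, 73.1]), 6.7) 0.0512
bartop 9377 (array([455.2, 176.2]), array([ 54.1, 234.6]), 6.5)
svd [ 0.11309926 -0.99358369] -3.028250876683288
```

Call:
play_rows(increments="0.6 0.01 0 0.2 -0.008; 0.6 0 0 0.2 0; 0.6 0 0 0.1 0; 0.6 0 0 0 0; 0.6 0 0 0 0")

```text
time: 28.05
ee_pos: [0.4448, 0.1662, 0.1952]
tcp_rot: [3.139, -0.0, 1.683]
force: [-0.5, 0.9, 0.7]
opening: 0.0514
finger_force: 0.0
```

Call:
play_rows(increments="0 0 0 0 0; 0 0 0 0 0; 0 0 0 0 0; 0 0 0 0 0; 0 0 0 0 0", force=60)

```text
time: 28.47
ee_pos: [0.4444, 0.1665, 0.195]
tcp_rot: [3.139, -0.0, 1.684]
force: [-1.0, 1.1, 6.8]
opening: 0.0152
finger_force: 60.6
```

```bash
python3 st.py
```

```text
t 28.47 shk mm [-197.8  388.8  195. ] world [444.4 166.5 195. ] yawerr -1.3215 tilt [-0.0024 -0.0002] F [-1.   1.1  6.8] open 0.0152
```

Gripped (60 N, 15 mm). Lift, back off from the monitor, turn to the shaker's yaw.

Call:
play_rows(increments="0 0 0 -0.2 0; 0 0 0 -0.4 0; 0 0 0 -0.4 0; 0 0 0 -0.4 0; 0 0 0 -0.4 0")

```text
time: 28.88
ee_pos: [0.4429, 0.1661, 0.3753]
tcp_rot: [-3.141, 0.0, 1.684]
force: [0.4, 0.8, -3.3]
opening: 0.015
finger_force: 59.3
```

Call:
play_rows(increments="0 0 -0.3 -0.3 0; 0 0 -0.3 0 0; 0 0 0 0 0.04; 0 0 0 0 0.04; 0 0 0 0 0.039")

```text
time: 29.3
ee_pos: [0.3837, 0.1595, 0.4033]
tcp_rot: [3.142, -0.0, 1.431]
force: [0.6, 0.6, -3.3]
opening: 0.0152
finger_force: 60.0
```

Call:
play_rows(increments="0 0 0 0 0; 0 0 0 0 0")

```text
time: 29.47
ee_pos: [0.3844, 0.1595, 0.403]
tcp_rot: [-3.141, 0.0, 1.437]
force: [0.3, 0.4, -3.5]
opening: 0.0152
finger_force: 60.0
```

```bash
python3 -c "
from st import *
st(); to(.414,-.222,1.4348)"
```

```text
t 29.47 shk mm [-256.4  373.8  403. ] world [384.4 159.5 403. ] yawerr -1.5687 tilt [-0.0005  0.0002] F [ 0.3  0.4 -3.5] open 0.0152
tool units dx,dy -3.741 0.803 spin 0.001
```

Call:
play_rows(increments="0 -0.37 0.06 0 0; 0 -0.37 0.06 0 0; 0 -0.37 0.06 0 0; 0 -0.37 0.06 0 0; 0 -0.37 0.06 0 0")

```text
time: 29.88
ee_pos: [0.3889, -0.0293, 0.4031]
tcp_rot: [-3.141, -0.0, 1.438]
force: [1.6, 0.3, -2.4]
opening: 0.015
finger_force: 59.9
```

Call:
play_rows(increments="0 -0.37 0.08 0 0; 0 -0.37 0.1 0 0; 0 -0.37 0.1 0 0; 0 -0.37 0.1 0 0; 0 -0.37 0.12 0 0")

```text
time: 30.3
ee_pos: [0.4132, -0.2198, 0.4029]
tcp_rot: [-3.141, -0.001, 1.436]
force: [1.3, 0.9, -2.3]
opening: 0.0152
finger_force: 59.9
```

Call:
play_rows(increments="0 -0.04 0.33 0 0; 0 0 0.35 0 0; 0 0 0.35 0 0; 0 0 0.35 0 0; 0 0 0.35 0 0")

```text
time: 30.72
ee_pos: [0.586, -0.2458, 0.4023]
tcp_rot: [-3.141, -0.0, 1.436]
force: [0.8, 0.0, -1.2]
opening: 0.0149
finger_force: 60.0
```

Call:
play_rows(increments="0 0 0.27 0 0; 0 0 0 0 0; 0 0 0 0 0; 0 0 0 0 0")

```text
time: 31.05
ee_pos: [0.611, -0.2489, 0.4023]
tcp_rot: [-3.139, -0.001, 1.436]
force: [-0.1, -1.0, -3.5]
opening: 0.0151
finger_force: 60.3
```

Run:
```python
from st import *
st(); to(*(O+A@[.025,0]),1.4348)
im,P,d=cloud('wrist'); cv2.imwrite('pics/wp.png',im); Q=sh(P.reshape(-1,3))
for n,lo,hi in [('barL',.06,.135),('barR',-.135,-.06)]:
    q=Q[(Q[:,1]>lo)&(Q[:,1]<hi)&(Q[:,2]>.2)&(Q[:,2]<.24)&(abs(Q[:,0]-.025)<.05)]
    if len(q)>20: print(n,len(q),np.percentile(q,[1,50,99],axis=0).round(4).tolist(), rect if 0 else '')
for n,lo,hi in [('postL',.1,.14),('postR',-.14,-.1)]:
    for z in [(.138,.146),(.149,.156)]:
        q=Q[(Q[:,1]>lo)&(Q[:,1]<hi)&(Q[:,2]>z[0])&(Q[:,2]<z[1])&(abs(Q[:,0]-.025)<.05)]
        if len(q)>20: print(n,z,len(q),np.percentile(q,[1,50,99],axis=0).round(4).tolist())
```

```text
t 31.05 shk mm [ 2.350e+01 -1.000e-01  4.023e+02] world [ 611.  -248.9  402.3] yawerr -1.5698 tilt [-0.0021 -0.0006] F [-0.1 -1.  -3.5] open 0.0151
tool units dx,dy 0.001 0.015 spin 0.0005
barL 7022 [[0.01, 0.0606, 0.2149], [0.0238, 0.0912, 0.2174], [0.0372, 0.1244, 0.2191]] 
postL (0.138, 0.146) 129 [[-0.0047, 0.1104, 0.1382], [0.0456, 0.1131, 0.1412], [0.0582, 0.1269, 0.1459]]
postL (0.149, 0.156) 553 [[-0.0044, 0.1107, 0.1491], [0.0475, 0.1184, 0.1513], [0.057, 0.126, 0.1529]]
postR (0.138, 0.146) 42 [[0.0022, -0.1232, 0.1384], [0.0452, -0.1137, 0.1415], [0.0464, -0.109, 0.1456]]
```

View pics/wp.png

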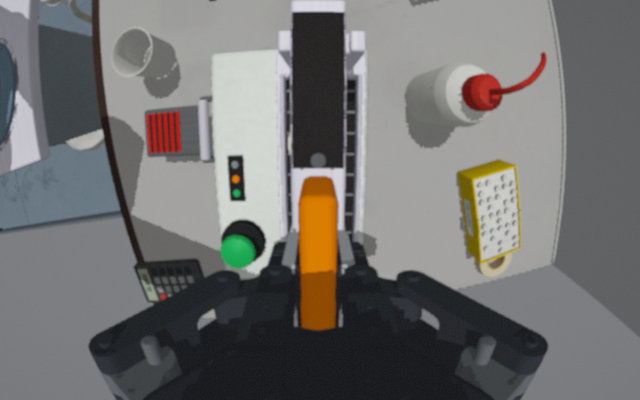

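Wrist view: bar (318,90) lies parallel above the tray, left post centred about 2–3 mm further in x. Shift and lower.

Call:
play_rows(increments="0 0 0.02 0.15 0; 0 0 0 0.15 0; 0 0 0 0.1 0; 0 0 0 0 0; 0 0 0 0 0")

```text
time: 31.52
ee_pos: [0.6123, -0.249, 0.3631]
tcp_rot: [-3.14, -0.001, 1.435]
force: [0.0, -0.4, -2.6]
opening: 0.0154
finger_force: 60.3
```

Run:
```python
from st import *
st()
im,P,d=cloud('wrist'); Q=sh(P.reshape(-1,3))
for n,lo,hi,z0,z1 in [('bar',.07,.128,.165,.19),('post',.108,.13,.148,.156)]:
    q=Q[(Q[:,1]>lo)&(Q[:,1]<hi)&(Q[:,2]>z0)&(Q[:,2]<z1)&(abs(Q[:,0]-.025)<.05)]
    if len(q)>20: print(n,len(q),np.percentile(q,[1,50,99],axis=0).round(4).tolist())
```

```text
t 31.52 shk mm [ 2.480e+01 -1.000e-01  3.631e+02] world [ 612.3 -249.   363.1] yawerr -1.571 tilt [-0.0016 -0.0006] F [ 0.  -0.4 -2.6] open 0.0154
bar 5918 [[0.0115, 0.0705, 0.1757], [0.0253, 0.0963, 0.1782], [0.0388, 0.1247, 0.1799]]
post 918 [[-0.0044, 0.1107, 0.1484], [0.0459, 0.1179, 0.1512], [0.0568, 0.126, 0.1529]]
```

Call:
play_rows(increments="0 0 0.005 0.1 0; 0 0 0 0.08 0; 0 0 0 0.04 0; 0 0 0 0 0; 0 0 0 0 0")

```text
time: 31.98
ee_pos: [0.6136, -0.2492, 0.3405]
tcp_rot: [-3.14, -0.001, 1.435]
force: [0.7, -0.4, -2.8]
opening: 0.0151
finger_force: 60.3
```

Call:
play_rows(increments="0 0 0 0.02 0; 0 0 0 0 0; 0 0 0 0.02 0; 0 0 0 0 0; 0 0 0 0 0")

```text
time: 32.4
ee_pos: [0.6139, -0.2493, 0.3372]
tcp_rot: [3.141, -0.0, 1.435]
force: [0.5, 0.4, -2.7]
opening: 0.0151
finger_force: 60.3
```

Call:
play_rows(increments="0 0 0 0.01 0; 0 0 0 0 0; 0 0 0 0.01 0; 0 0 0 0 0; 0 0 0 0 0")

```text
time: 32.82
ee_pos: [0.6137, -0.2492, 0.337]
tcp_rot: [3.14, 0.001, 1.435]
force: [-3.4, 1.6, 6.6]
opening: 0.015
finger_force: 61.8
```

Seated. Release and rise.

Call:
play_rows(increments="0.3 0 0 0 0; 0.5 0 0 0 0; 0.6 0 0 0 0; 0.6 0 0 0 0; 0.6 0 0 0 0")

```text
time: 33.23
ee_pos: [0.6139, -0.2494, 0.3349]
tcp_rot: [-3.142, -0.0, 1.435]
force: [-0.3, -0.2, -0.6]
opening: 0.0513
finger_force: 0.0
```

Call:
play_rows(increments="0.6 0 0 -0.1 0; 0.6 0 0 -0.3 0; 0.6 0 0 -0.3 0; 0.6 0 0 0 0; 0.6 0 0 0 0")

```text
time: 33.65
ee_pos: [0.6145, -0.2496, 0.4085]
tcp_rot: [3.136, 0.002, 1.435]
force: [-0.4, -0.9, -0.3]
opening: 0.0517
finger_force: 0.0
```

Run:
```python
from st import *
st(); to(*(O+A@[-.064,-.078]),1.4348)
im,P,d=cloud('wrist'); Q=sh(P.reshape(-1,3))
q=Q[(Q[:,1]>.06)&(Q[:,1]<.14)&(Q[:,2]>.145)&(Q[:,2]<.158)&(abs(Q[:,0]-.025)<.0135)]
print(len(q),np.percentile(q,[1,50,99],axis=0).round(4).tolist())
c=np.linalg.lstsq(np.c_[q[:,:2],np.ones(len(q))],q[:,2],rcond=None)[0]; print('slopes',c.round(4))
im,P,d=cloud('side');Q=sh(P.reshape(-1,3))
for n,lo,hi in [('L',.06,.14),('R',-.14,-.06)]:
    q=Q[(Q[:,1]>lo)&(Q[:,1]<hi)&(Q[:,2]>.145)&(Q[:,2]<.16)&(abs(Q[:,0]-.025)<.012)]
    print(n,len(q),np.percentile(q,[1,50,99],axis=0).round(4).tolist())
cv2.imwrite('pics/s6.png',cv2.resize(im[150:320,300:490],(760,600)))
```

```text
t 33.65 shk mm [ 2.710e+01 -4.000e-01  4.085e+02] world [ 614.5 -249.6  408.5] yawerr -1.5708 tilt [-0.0058  0.002 ] F [-0.4 -0.9 -0.3] open 0.0517
tool units dx,dy -0.776 -0.911 spin -0.0
3059 [[0.0136, 0.0603, 0.1498], [0.0259, 0.0918, 0.1522], [0.0381, 0.1249, 0.1539]]
slopes [ 0.0175 -0.008   0.1524]
L 121 [[0.0132, 0.0604, 0.1453], [0.0223, 0.0912, 0.1541], [0.0368, 0.1238, 0.1582]]
R 135 [[0.0131, -0.1287, 0.1464], [0.024, -0.0937, 0.154], [0.0361, -0.0612, 0.1583]]
```

View pics/s6.png

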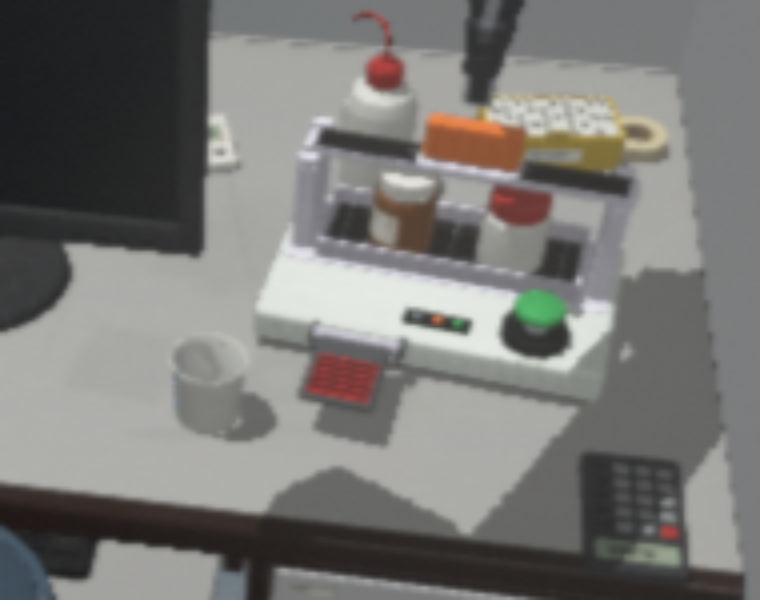

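Bar lies in both notches, both ends equally high (0.154), roughly centred; jars upright under it, beaker upright. Now the green plunger with closed fingers.

Call:
play_rows(increments="0 -0.26 -0.33 0 0; 0 -0.26 -0.33 0 0; 0 -0.26 -0.31 0 0; 0 0 0 0.3 0; 0 0 0 0.3 0")

```text
time: 34.17
ee_pos: [0.5061, -0.3147, 0.3455]
tcp_rot: [3.139, 0.001, 1.431]
force: [1.2, 0.3, -1.1]
opening: 0.0003
finger_force: 0.0
```

Call:
play_rows(increments="0 0 0 0.3 0; 0 0 0 0.3 0; 0 0 0 0.1 0; 0 0 0 0 0; 0 0 0 0 0")

```text
time: 34.58
ee_pos: [0.5075, -0.3128, 0.2749]
tcp_rot: [-3.14, -0.001, 1.435]
force: [0.4, -0.8, 0.5]
opening: -0.0001
finger_force: 0.0
```

```bash
python3 st.py
```

```text
t 34.58 shk mm [-70.4 -77.4 274.9] world [ 507.5 -312.8  274.9] yawerr -1.5707 tilt [-0.0017 -0.0011] F [ 0.4 -0.8  0.5] open -0.0001
```

Call:
play_rows(increments="0 0 0 0.1 0; 0 0 0 0.05 0; 0 0 0 0.05 0; 0 0 0 0.05 0; 0 0 0 0 0")

```text
time: 35.0
ee_pos: [0.5087, -0.3137, 0.2509]
tcp_rot: [3.138, 0.001, 1.435]
force: [0.8, 0.7, 7.1]
opening: 0.0001
finger_force: 3.3
```

Call:
play_rows(increments="0 0 0 0.03 0; 0 0 0 0.02 0; 0 0 0 0 0; 0 0 0 0 0")

```text
time: 35.33
ee_pos: [0.5086, -0.3136, 0.2488]
tcp_rot: [3.137, 0.002, 1.435]
force: [-2.8, 2.5, 18.1]
opening: -0.0003
finger_force: 9.1
```

Call:
play_rows(increments="0 0 0 0.02 0; 0 0 0 0 0; 0 0 0 0 0")

```text
time: 35.58
ee_pos: [0.5086, -0.3135, 0.2486]
tcp_rot: [3.136, 0.003, 1.435]
force: [-6.6, 5.1, 29.0]
opening: 0.0
finger_force: 14.4
```

Call:
play_rows(increments="0 0 0 -0.1 0; 0 0 0 -0.3 0; 0 0 0 -0.35 0; 0 0 0 -0.35 0; 0 0 -0.3 -0.35 0")

```text
time: 36.0
ee_pos: [0.4832, -0.3098, 0.3865]
tcp_rot: [3.138, 0.001, 1.437]
force: [0.9, -1.2, 0.5]
opening: -0.0001
finger_force: 0.0
```

Call:
play_rows(increments="0 0 -0.3 0 0; 0 0 -0.3 0 0; 0 0 0 0 0; 0 0 0 0 0; 0 0 0 0 0")

```text
time: 36.42
ee_pos: [0.4217, -0.3014, 0.3849]
tcp_rot: [3.141, 0.0, 1.435]
force: [0.4, 0.0, 0.3]
opening: 0.0001
finger_force: 0.0
```

Run:
```python
from st import *
st(); im,P,d=cloud('side');Q=sh(P.reshape(-1,3))
for n,lo,hi in [('L',.06,.14),('R',-.14,-.06)]:
    q=Q[(Q[:,1]>lo)&(Q[:,1]<hi)&(Q[:,2]>.145)&(Q[:,2]<.16)&(abs(Q[:,0]-.025)<.012)]; print(n,len(q),np.median(q[:,2]).round(4))
q=Q[(np.hypot(Q[:,0]+.064,Q[:,1]+.078)<.015)]; print('head',len(q),np.median(q[:,2]))
q=Q[(np.hypot(Q[:,0]+.164,Q[:,1]-.05)<.01)]; print('pad',len(q),np.median(q[:,2]))
cv2.imwrite('pics/s7.png',cv2.resize(im[150:320,300:490],(760,600)))
```

```text
t 36.42 shk mm [-156.9  -77.8  384.9] world [ 421.7 -301.4  384.9] yawerr -1.5711 tilt [-0.0008  0.0001] F [0.4 0.  0.3] open 0.0001
L 123 0.1541
R 47 0.1534
head 90 0.08662192704360078
pad 56 0.02418793628803756
```

View pics/s7.png

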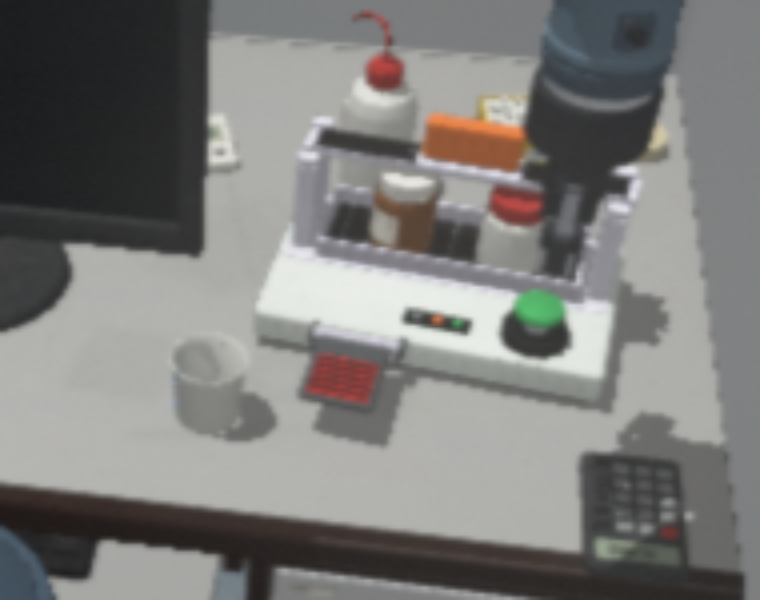

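The bar, jars and beaker look right and the plunger is up. Check the pedal against its starting height.

Run:
```python
from m import *
im,P,d=cloud('side'); a=blob(im,P,(0,120,60),(12,255,255),(370,245,402,272),(.005,.08))
i0=cv2.imread('pics/side0.png');b=blob(i0,np.load('side0.npy'),(0,120,60),(12,255,255),(370,245,402,272),(.005,.08))
for q in (a,b): print(len(q),np.percentile(q,[2,50,98],axis=0).round(4).tolist())
```

```text
146 [[0.4204, -0.1966, 0.0463], [0.4392, -0.1763, 0.0497], [0.4604, -0.1555, 0.0532]]
146 [[0.4201, -0.1962, 0.0458], [0.4387, -0.1763, 0.0496], [0.4586, -0.1554, 0.0535]]
```

Pedal is up, same as at the start. Hand in.

```bash
python3 -c "
from workcell import arm
print(arm.close_job())"
```

```text
the job is handed in; nothing more can be done
None
```

The job is handed in, though no verdict came back: brake pressed to its stop, beaker on the worktop, both jars present (amber and red; no blue jar was found) in the tray, bar seated flat in both notches, then start plunger pressed to its stop, with the pedal and plunger measured up again afterwards.

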